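# Tuck the angle strip under the lapped leaf and hold it flat

## Task

Two aluminium angle strips have been cut for a lap joint: first put the short reject flat into the shallow wooden tray and let it go. Then set the long one on the jig's board and slide its thin foot edge squarely about 25 mm under the hinged steel leaf without lifting the leaf. Finish while still holding the strip there, pressed down flat on the board; do not let go of it, and leave the other things on the bench where they are.

Things in the scene. Friction and masses are not known exactly. Their poses are not given: they have to be found in the camera images.
- long_grip (a point): Long loose aluminium angle strip, 80 mm along y, 0.16 kg, standing on its foot: foot 4 mm thick, 70 mm wide in x; upright flange along its rear (-x) edge, 10 mm thick, 50 mm high with the foot, so the foot sticks out 60 mm in front of the flange. Point: middle of the flange, 25 mm above the underside. x from flange to the foot's leading edge, y along the flange, z up.
- long_edge (a point): Middle of the leading edge of the long strip's foot, on the underside: 65 mm along +x and 25 mm below long_grip. Same axes.
- long: The long strip as a whole; origin at the centre of the foot's underside, 30 mm in +x from the flange's middle. Same axes.
- short_grip (a point): Short aluminium angle strip, the reject: the same section as the long one but only 45 mm long in y, 0.09 kg. This point is the middle of its flange, 25 mm above the underside; axes as for the long strip. The two strips may have changed places.
- short: The short strip as a whole; origin at the centre of its foot's underside. Same axes.
- tray: Shallow dark wooden reject tray, fixed to the bench, 130 x 120 mm (x, y), 18 mm high, walls and floor 5 mm thick. Origin at the centre of its underside.
- jig: Jig fixed to the bench: plywood board 180 x 150 mm (x, y), 12 mm thick, with a hinged steel leaf over its far half. Origin: centre of its underside; x runs from the open near half to the leaf. Under the leaf two side rails leave a slot 100 mm wide; a stop bar ends it 38 mm behind the leaf's front edge. Highest part about 27 mm above the bench.
- jig_lip (a point): Point on the board's top (12 mm above the bench) below the middle of the leaf's front edge, at the jig's centre; axes as the jig's, +x is the tucking direction. The leaf plate is 3 mm thick, 112 mm wide, level, its underside 8.5 mm above the board; a small upturned lead-in lip reaches 5 mm farther to the front and rises about 4 mm.
- leaf (a joint): Hinge of the steel leaf along its far edge, 74 mm behind the front edge: 0 lying level on its rails, growing as the leaf is lifted (rad). It is light (70 g), without a spring, and any upward push lifts it.
- wax_puck: Bystander: round wax puck, 45 mm across, 16 mm high, loose. Origin at its underside's centre.
- flux_jar: Bystander: amber jar with black lid, 51 mm across, 58 mm high, loose. Origin at its underside's centre.
- tape_roll: Bystander: roll of pale tape, 75 mm across, 25 mm high, loose. Origin at its underside's centre.
Things that resemble listed ones, but are neither listed nor needed, are in the scene too. Leave any green or red look-alike of the short alone.

How it is judged:
On the way, in this order (a step that is already met when the one before it is completed fails the run):
1. the short strip lies flat in the tray, released (x of short_grip in the frame of tray between -0.055 and 0.055 m and y of short_grip in the frame of tray between -0.05 and 0.05 m and height (world z) of short_grip below 0.038 m and angle between short_grip's own z axis and vertical below 0.1 rad and contact force between the fingers and short below 0.1 N and linear speed of short below 0.02 m/s), for 0.2 s.
2. the long strip's foot edge is under the leaf, flat on the board, the leaf not lifted (x of long_edge in the frame of jig_lip between 0.017 and 0.042 m and y of long_edge in the frame of jig_lip between -0.014 and 0.014 m and z of long_edge in the frame of jig_lip between -0.003 and 0.004 m and angle between the x axis of long_grip and the x axis of jig_lip, either way round below 0.12 rad and angle between long_grip's own z axis and vertical below 0.06 rad and value of joint leaf below 0.04 rad), for 0.2 s.
At the end, for the whole second after the job is handed in: Short strip flat in the tray, released. Long strip held by the gripper, its leading edge 17 to 42 mm under the leaf, within 14 mm of the middle, square within 0.12 rad, flat on the board within 0.06 rad and pressed on it with over 3.5 N; the leaf lies down (under 0.04 rad) (all of step 1 and all of step 2 and contact force between long and jig above 3.5 N and contact force between the fingers and long above 2 N); the arm keeps its last pose, push and grip.
It fails at once if the leaf is lifted (more than 0.1 rad, about 7 mm at its front edge) (value of joint leaf above 0.1 rad).
It fails at once if the wax puck is shifted by more than 30 mm (distance of wax_puck from where it was at the start of the episode above 0.03 m).
It fails at once if the flux jar is shifted by more than 30 mm (distance of flux_jar from where it was at the start of the episode above 0.03 m).
It fails at once if the tape roll is shifted by more than 30 mm (distance of tape_roll from where it was at the start of the episode above 0.03 m).
It also fails if it takes over 58 s, if anything falls off the work surface, if the arm or the gripper's body presses on something with over 40 N, if the wrist force passes 120 N, or if a joint passes its speed limit or range.

## Robot

A 6-joint arm with a two-finger parallel gripper is mounted at the origin on a cart in front of the work surface, level with it; the furniture and walls round the work are solid. World frame = base frame: x ahead of the robot, y to its left, z up, the work surface at z = 0. Lengths are in m, angles in rad, forces in N, time in s.
With the tool pointing down it reaches from about 0.35 to 0.85 m from the base axis. Payload 8.1 kg.
Tool frame: the origin (TCP) lies on the mounting face of the last link; the fingertips stand 186 mm ahead of it and the grasp point (between the pads) lies 167 mm ahead of it; z points along the fingers, y is the line along which they close (so a half turn about z gives the same grasp; the last joint's range is limited). The gripper opens to 93 mm and grips with 3 to 60 N. Pads are 15 mm wide; open, the fingers measure 128 mm over their backs; the gripper's body (75 mm by 188 mm) begins 65 mm behind the grasp point.
Start: joints at [1.044, 0.13, 1.488, -0, 1.523, -0.085], TCP at [0.257, 0.542, 0.405] pointing down, gripper open.
Joint ranges: [-2.96, 2.96], [-0.89, 2.26], [0.02, 2.5], [-1.34, 4.48], [0, 2.73], [-2.66, 2.66]. Speed limits (rad/s): [2.39, 2.39, 2.79, 3.14, 3.14, 3.14].

## Interface

Orientations are given as a rotation vector (axis times angle).
In Python, from plant import * gives the robot as it stands. The module is installed in compiled form; this text tells all that it offers.
- The arm moves only by the tool arm_command, never from a script. Its argument "increments" is a list of rows, each a list of 6 numbers: the shift along the tool's x, y, z in units of 0.2 m (1.0 is 0.2 m), then the turn, a rotation vector about the tool's x, y, z in units of pi rad (1.0 is pi rad). A call has exactly 5 rows; each row is the pose to reach, as a shift and turn from the pose commanded when the call began, along the tool's axes at that moment, turning the shorter way round; what a row does not reach only later rows make up. A row lasts 1/8 s, in which the tool goes at most 62.5 mm and 10.7 degrees, less where a joint would pass 70% of its speed; a pose out of reach is approached as far as the arm can. A call with a number of a shift or a turn outside -1 to 1 is refused whole. A call with a gripper value outside its range is refused whole. "fingers" is the closure, from -1 (fully open) to 1 (shut), set as the call begins (left out, the last holds). The fingers move at their own pace and stop on an object; "force" is the grip in N (left out, the last holds). Time passes only in rows, so rows that repeat a pose let the fingers close, or fill a call up. It gives the time, the measured TCP pose, the force, the opening and the grip force at its end, in the units of the state.
- read_state(): the state, without advancing time (a new reading comes with each control period).
- read_camera(name): name is "side" or "top"; returns a dict with "image" (420x560x3 uint8, red, green, blue), "fx", "fy", "cx", "cy" (pixels), "T" (4x4, takes a point from camera to world coordinates). Camera axes: x right, y down, z forward; pixel columns grow to the right and rows downward; lengths in m; the calibration is good to about 2 mm. A picture is of the moment at which its call begins. There is no depth.
- close_job(): hands the job in; it is judged then, once.
The state is a dict: "t": time; "q": joint angles; "dq": joint speeds; "joint_torque": joint torques, N m; "tool_pos": TCP position; "orientation": TCP orientation; "force": force on the tool from outside, world axes, zero at the start; "wrist_torque": the same for the moment, N m; "opening": finger opening in m; "gripper_force": force on a finger pad.
Only numpy, scipy, OpenCV 4.12 (cv2) and the standard library are available. Lean on these libraries where they do the work, as an engineer would, in place of code of your own. Each camera call takes 0.05 s, during which the arm holds its last target. There are 200 camera calls.

## Working session

There is one attempt and no reset: what is moved stays moved. The work goes in short steps, Python scripts to look and compute and a tool call to move; the robot and the scene stay as the last step left them, time stands still between calls to the robot, and variables do not carry over. Pictures are saved under pics/ and viewed, at most 10 in all, crops included, and the job is handed in when it is done.

Besides the shell and the picture viewer there is one more tool, called after ">>>" as a command line: name --pt "numbers of a row" for each row, then --argument value for the rest. arm_command: Moves the arm, as the interface text tells. Shifts and turns lie within -1 to 1; 1 stands for 0.2 m of shift or pi rad of turn. Its arguments: {"type":"object","properties":{"increments":{"type":"array","items":{"type":"array","items":{"type":"number","minimum":-1,"maximum":1}}},"fingers":{"type":"number"},"force":{"type":"number"}},"required":["increments"]}

```bash
mkdir -p pics; ls; python3 - <<'E'
from plant import *
import cv2, numpy as np
for n in ("top","side"):
    c=read_camera(n); cv2.imwrite(f"pics/{n}0.png",cv2.cvtColor(c["image"],cv2.COLOR_RGB2BGR))
    print(n,c["fx"],c["fy"],c["cx"],c["cy"]); print(np.round(c["T"],4).tolist())
s=read_state(); print(s)
E
```

```text
pics
top 452.5451467562789 452.5451467562789 274.92097846667286 208.68540754372236
[[0.0239, -0.9891, 0.1451, 0.4125], [-0.9995, -0.0264, -0.0152, 0.0313], [0.0189, -0.1447, -0.9893, 1.1941], [0.0, 0.0, 0.0, 1.0]]
side 437.06964967403377 437.06964967403377 285.77912359791577 210.77384294846107
[[0.9998, 0.0174, 0.0014, 0.5846], [0.0067, -0.4556, 0.8901, -1.0613], [0.0161, -0.89, -0.4557, 0.6175], [0.0, 0.0, 0.0, 1.0]]
{'t': 0.1, 'q': array([ 1.04362225e+00,  1.31075611e-01,  1.48914995e+00, -2.03916641e-05,
        1.52299556e+00, -8.54026736e-02]), 'dq': array([-0.00119388, -0.00134491, -0.0016263 ,  0.00011734, -0.00013451,
       -0.0008561 ]), 'joint_torque': array([ 1.85532444e-03, -5.61345899e+01, -4.93091154e+01,  7.71682430e-02,
        2.93230929e-02,  1.36684545e-05]), 'tool_pos': array([0.25640838, 0.54223063, 0.40380931]), 'orientation': array([-6.88198704e-01, -3.06480310e+00,  2.44821791e-03]), 'force': array([-0.68417196, -0.33144377,  0.38574861]), 'wrist_torque': array([ 0.00360388, -0.05113128, -0.06042119]), 'gripper_force': 0.0, 'opening': 0.09283755542456171}
```

View pics/top0.png

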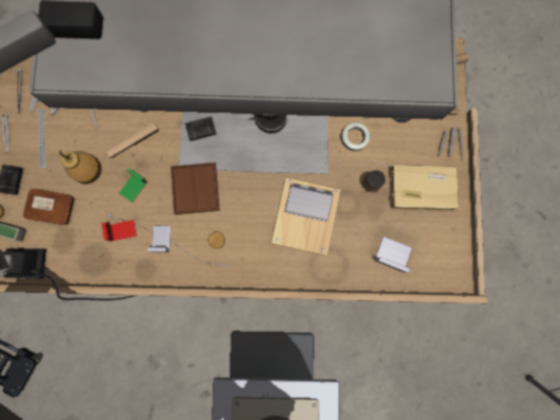

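View pics/side0.png

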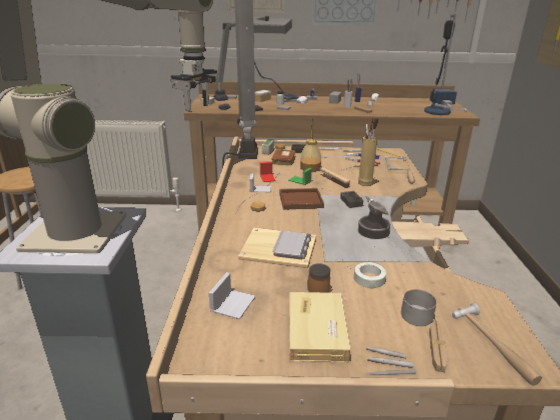

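The top view shows the short grey angle at (160,238), the tray at (195,188), the jig at (307,216) with its leaf at (310,202), and the long angle at (393,253). The side view shows the short at (258,184), the tray at (301,198), the jig at (280,246) and the long at (230,297). I'll zoom in on these.

```bash
python3 - <<'E'
import cv2, numpy as np
t=cv2.imread("pics/top0.png"); s=cv2.imread("pics/side0.png")
def cr(im,u,v,w,h,k): return cv2.resize(im[v:v+h,u:u+w],(w*k,h*k),interpolation=cv2.INTER_CUBIC)
a=np.hstack([cr(t,140,215,50,50,6),cr(t,365,225,60,50,6)])[:, :660]
b=np.hstack([cr(s,235,165,60,40,5),cr(s,200,265,70,60,5)[:200]]) if 0 else np.hstack([cr(s,240,168,50,50,6),cr(s,205,270,60,50,6)])
cv2.imwrite("pics/z1.png",np.vstack([a,b]))
c=np.hstack([cr(t,265,170,80,90,5),cr(s,235,215,90,60,4)[:, :360]]) if 0 else None
A=cr(t,268,172,78,88,5); B=cr(s,235,222,90,48,4)
o=np.zeros((440,760,3),np.uint8); o[:A.shape[0],:A.shape[1]]=A; o[:B.shape[0],395:395+B.shape[1]]=B
C=cr(t,165,155,60,65,3); o[200:200+C.shape[0],400:400+C.shape[1]]=C
C=cr(s,275,183,55,30,3);o[200:200+C.shape[0],590:590+C.shape[1]]=C
cv2.imwrite("pics/z2.png",o)
E
```

```text
(no output)
```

View pics/z1.png

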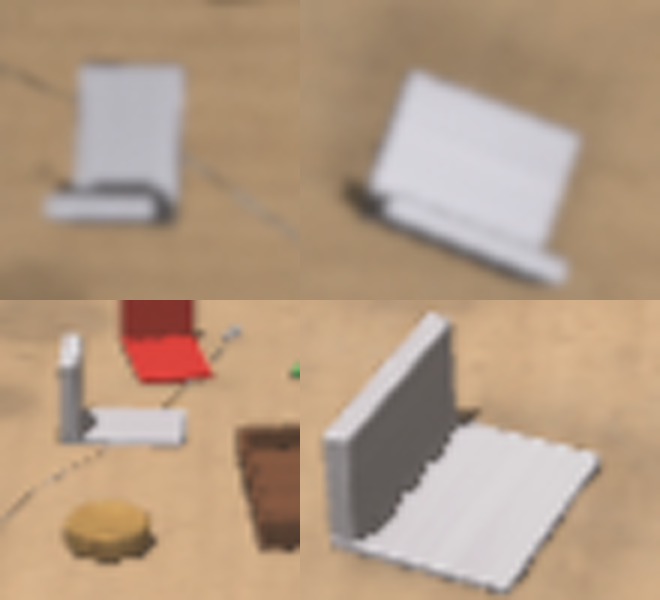

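View pics/z2.png

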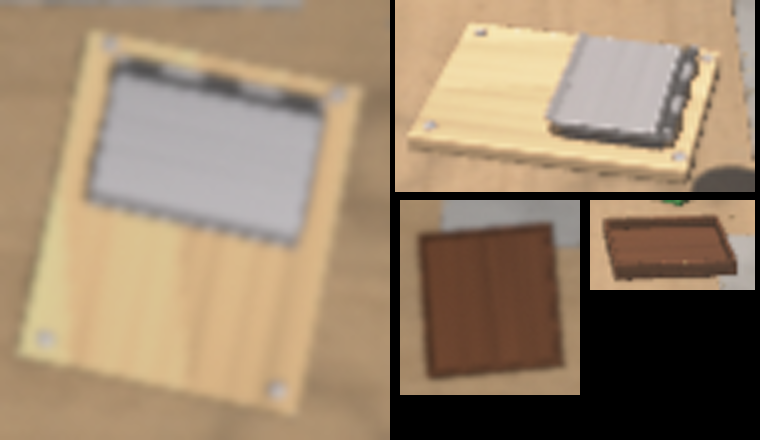

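The crops show both strips with their flange on the robot side and their foot pointing away (+x). The jig's leaf is on its far half, turned slightly. Next I'll extract the contours and cast rays.

```bash
cat > h.py <<'E'
import numpy as np, cv2
from plant import *
K={}
def ray(c,u,v):
    d=np.array([(u-c["cx"])/c["fx"],(v-c["cy"])/c["fy"],1.]); T=np.array(c["T"]); d=T[:3,:3]@d
    return T[:3,3],d/np.linalg.norm(d)
def onplane(c,uv,z):
    o,d=ray(c,*uv); return o+d*(z-o[2])/d[2]
def tri(c1,p1,c2,p2):
    A=[];b=[]
    for c,p in((c1,p1),(c2,p2)):
        o,d=ray(c,*p); M=np.eye(3)-np.outer(d,d); A.append(M); b.append(M@o)
    x=np.linalg.solve(A[0]+A[1],b[0]+b[1]); gap=max(np.linalg.norm(A[i]@x-b[i]) for i in (0,1)); return x,gap
def polys(im,box,lo,hi,k=4,eps=0.03,amin=20):
    u,v,w,h=box; z=cv2.resize(im[v:v+h,u:u+w],None,fx=k,fy=k,interpolation=cv2.INTER_CUBIC)
    m=cv2.inRange(cv2.cvtColor(z,cv2.COLOR_RGB2HSV),lo,hi)
    out=[]
    for c in cv2.findContours(m,cv2.RETR_EXTERNAL,cv2.CHAIN_APPROX_NONE)[0]:
        if cv2.contourArea(c)<amin*k*k: continue
        f=lambda p:(np.array(p,float).reshape(-1,2)+.5)/k-.5+[u,v]
        out.append((f(cv2.approxPolyDP(c,eps*cv2.arcLength(c,True),True)),f(cv2.boxPoints(cv2.minAreaRect(c))),cv2.contourArea(c)/k/k))
    return out
E
python3 - <<'E'
from h import *
np.set_printoptions(precision=4,suppress=True)
T=read_camera("top");S=read_camera("side")
g=((0,0,150),(179,45,255))
def show(n,c,box,lo,hi,z,**k):
    for p,r,a in polys(c["image"],box,lo,hi,**k):
        print(n,"area",round(a),"poly",p.round(1).tolist(),"\n  plane",[onplane(c,q,z)[:2].round(4).tolist() for q in p],"\n  rect",[onplane(c,q,z)[:2].round(4).tolist() for q in r])
show("shortT",T,(140,215,50,50),*g,.004,amin=30)
show("longT",T,(365,225,60,50),*g,.004)
show("shortS",S,(245,170,28,26),(0,0,120),(179,50,255),.004)
show("longS",S,(205,270,60,50),(0,0,80),(179,60,255),.004)
show("jigT",T,(265,170,80,90),(8,50,130),(35,255,255),.012,amin=500)
show("leafT",T,(265,170,80,90),(0,0,100),(179,45,255),.0235,amin=200)
show("leafS",S,(235,215,90,60),(0,0,130),(179,45,255),.0235,amin=100)
show("trayT",T,(160,150,70,75),(0,60,20),(15,255,125),.018,amin=300)
show("trayS",S,(270,180,60,35),(0,60,20),(12,255,125),.018,amin=100)
E
```

```text
shortT area 63 poly [[146.9, 248.9], [149.1, 251.4], [164.9, 249.6], [163.9, 247.6], [148.9, 246.6]] 
  plane [[0.4721, 0.3446], [0.4658, 0.3384], [0.4714, 0.2977], [0.4765, 0.3006], [0.4781, 0.3398]] 
  rect [[0.4661, 0.3446], [0.4783, 0.3446], [0.4764, 0.2977], [0.4641, 0.2978]]
shortT area 353 poly [[153.6, 225.4], [151.4, 244.6], [169.1, 248.1], [170.1, 226.1]] 
  plane [[0.5342, 0.3309], [0.4835, 0.3336], [0.4755, 0.2869], [0.5333, 0.2876]] 
  rect [[0.4774, 0.3337], [0.537, 0.3336], [0.535, 0.2855], [0.4755, 0.286]]
longT area 785 poly [[382.9, 236.4], [376.1, 253.1], [379.1, 259.9], [408.4, 271.6], [411.1, 247.1]] 
  plane [[0.5206, -0.2745], [0.476, -0.2562], [0.4585, -0.2639], [0.4298, -0.3406], [0.4941, -0.3491]] 
  rect [[0.4613, -0.2484], [0.5241, -0.2742], [0.489, -0.3666], [0.4267, -0.34]]
shortS area 144 poly [[250.1, 173.6], [249.9, 191.1], [270.4, 190.9], [270.1, 185.9], [254.9, 185.6], [252.6, 191.1], [253.1, 174.1]] 
  plane [[0.4532, 0.4322], [0.4646, 0.2777], [0.5334, 0.2826], [0.531, 0.3242], [0.4782, 0.3241], [0.4738, 0.2781], [0.4645, 0.4279]] 
  rect [[0.4626
[... 1151 characters left out ...]
S area 127 poly [[318.6, 214.6], [324.4, 253.6], [324.4, 214.6]] 
  plane [[0.6831, 0.0779], [0.6848, -0.1332], [0.7, 0.0786]] 
  rect [[0.6831, 0.0779], [0.7, 0.0786], [0.6848, -0.1332], [0.6703, -0.1337]]
trayT area 2211 poly [[213.9, 162.4], [170.6, 166.4], [174.4, 213.9], [219.1, 209.6]] 
  plane [[0.7051, 0.1785], [0.691, 0.2924], [0.5643, 0.2754], [0.5786, 0.1593]] 
  rect [[0.6936, 0.2951], [0.7064, 0.1726], [0.5741, 0.1575], [0.5619, 0.2781]]
trayS area 751 poly [[323.4, 203.6], [315.9, 188.1], [279.9, 190.4], [284.4, 208.6]] 
  plane [[0.7033, 0.1632], [0.6863, 0.2806], [0.5658, 0.2572], [0.582, 0.124]] 
  rect [[0.5645, 0.2668], [0.7101, 0.2838], [0.7017, 0.1342], [0.5692, 0.1202]]
```

```bash
cat >> h.py <<'E'
from scipy.spatial.transform import Rotation as Ro
def proj(c,X):
    T=np.array(c["T"]); p=T[:3,:3].T@(np.array(X)-T[:3,3]); return np.array([c["fx"]*p[0]/p[2]+c["cx"],c["fy"]*p[1]/p[2]+c["cy"]])
def go(g,psi):
    "increments from the present pose to grasp point g, tool down, tool x at world angle psi"
    s=read_state(); R=Ro.from_rotvec(s["orientation"]); Rt=Ro.from_euler("z",psi)*Ro.from_euler("x",np.pi)
    p=np.array(g)+[0,0,.167]
    print("incr",(R.inv().apply(p-s["tool_pos"])/.2).round(3),((R.inv()*Rt).as_rotvec()/np.pi).round(3),"t",round(s["t"],2))
E
python3 - <<'E'
from h import *
np.set_printoptions(precision=4,suppress=True)
T=read_camera("top");S=read_camera("side")
z=lambda x,y,u,v,k:((x+.5)/k-.5+u,(y+.5)/k-.5+v)
print("gripper",proj(T,[.257,.542,.3]),proj(S,[.257,.542,.3]),"base",proj(T,[0,0,0]))
print("pole base side",onplane(S,(248,153),0), "top black",onplane(T,(28,262),0))
# flange tops
for n,a,b in (("short far",z(46,206,140,215,6),z(71,38,240,168,6)),("short near",z(157,206,140,215,6),z(70,68,240,168,6)),
 ("long far",z(387-300,203,365,225,6),z(440-300,318-300,205,270,6)),("long near",z(562-300,272,365,225,6),z(338-300,436-300,205,270,6))):
    print(n,*tri(T,a,S,b),"at .05:",onplane(T,a,.05)[:2],onplane(S,b,.05)[:2])
bT=[z(*q,268,172,5) for q in((92,32),(360,90),(297,412),(18,355))]
bS=[z(*q,235,222,4) for q in((468-395,24),(720-395,54),(687-395,172),(410-395,138))]
# order: T far-left, far-right, near-right, near-left ; S corners: near-left, far-left, far-right, near-right
P=[]
for a,b in zip(bT,[bS[1],bS[2],bS[3],bS[0]]):
    x,gp=tri(T,a,S,b); P.append(x); print("board",x,gp,onplane(T,a,.012)[:2],onplane(S,b,.012)[:2])
for M in(np.array([onplane(T,a,.012) for a in bT]),np.array(P)):
    print("centre",M.mean(0),"yaw",np.arctan2(*(M[0]+M[1]-M[2]-M[3])[1::-1]),np.linalg.norm(M[0]-M[3]),np.linalg.norm(M[0]-M[1]))
tt=[(213.9,162.4),(170.6,166.4),(174.4,213.9),(219.1,209.6)]; ts=[(323.4,203.6),(315.9,188.1),(279.9,190.4),(284.4,208.6)]
print("tray",np.mean([onplane(T,a,.018) for a in tt],0),[tri(T,a,S,b)[0] for a,b in zip(tt,ts)])
lt=[(285.9,211.6),(325.9,220.4),(332.1,192.1),(291.6,183.1)]; ls=[(281.1,230.1),(272.6,250.9),(299.4,255.4),(306.6,234.6)]
print("leaf",[tri(T,a,S,b)[0].round(4).tolist() for a,b in zip(lt,ls)])
go([.469,.309,.2],1.56)
E
```

```text
gripper [ -6.4311 351.551 ] [196.2517  84.6028] base [274.4611 443.2655]
pole base side [0.4256 0.6666 0.    ] top black [0.4307 0.6503 0.    ]
short far [0.4682 0.3329 0.0441] 0.0018668344465682023 at .05: [0.4698 0.3316] [0.4676 0.3178]
short near [0.4703 0.2863 0.0451] 0.0009000930373942216 at .05: [0.4709 0.2854] [0.4704 0.2744]
long far [ 0.4596 -0.2536  0.046 ] 0.0009282450837615654 at .05: [ 0.4604 -0.2524] [ 0.4596 -0.2593]
long near [ 0.4329 -0.3269  0.0473] 0.0005214297300005337 at .05: [ 0.4334 -0.326 ] [ 0.4331 -0.3304]
board [ 0.6705 -0.0147  0.0076] 0.0001722689972272361 [ 0.6694 -0.0145] [ 0.6701 -0.0221]
board [ 0.6426 -0.1588  0.0069] 0.0002010041604310815 [ 0.6418 -0.158 ] [ 0.6419 -0.1664]
board [ 0.469  -0.1264  0.0073] 0.0013087831128737128 [ 0.4701 -0.1256] [ 0.4686 -0.1338]
board [0.4951 0.0205 0.0084] 0.0013328863827330526 [0.4961 0.0207] [0.4943 0.0137]
centre [ 0.5694 -0.0693  0.012 ] yaw -0.19338402925357395 0.176781786367642 0.14609923612338618
centre [ 0.5693 -0.0698  0.0076] yaw -0.19116265335029128 0.17893443188685637 0.14681112321277842
tray [0.6347 0.2264 0.018 ] [array([0.7059, 0.1793, 0.0105]), array([0.6897, 0.2934, 0.013 ]), array([0.5655, 0.2772, 0.0088]), array([ 0.5817,  0.1614, -0.0009])]
leaf [[0.5758, -0.0158, 0.0226], [0.5558, -0.1209, 0.0214], [0.6274, -0.137, 0.0206], [0.6492, -0.0296, 0.0187]]
incr [-1.459 -0.6    0.187] [-0.     0.     0.363] t 0.3
```

>>> arm_command --pt "-0.15 -0.06 0 0 0 0.04" --pt "-0.32 -0.12 0 0 0 0.09" --pt "-0.5 -0.2 0 0 0 0.14" --pt "-0.68 -0.27 0 0 0 0.2" --pt "-0.83 -0.34 0 0 0 0.25" --fingers -0.08 --force 20

```text
t: 0.92
tool_pos: [0.3783, 0.4089, 0.4047]
orientation: [1.817, 2.563, 0.0]
force: [0.0, -0.2, 0.8]
opening: 0.0514
gripper_force: 0.0
```

```bash
python3 -c "
from h import *
go([.470,.3085,.1],1.571); print(read_state()['opening'])"
```

```text
incr [-0.625  0.266  0.689] [0.    0.    0.107] t 0.93
0.051382611336836095
```

>>> arm_command --pt "-0.15 0.06 0.16 0 0 0.03" --pt "-0.31 0.13 0.34 0 0 0.06" --pt "-0.47 0.2 0.52 0 0 0.09" --pt "-0.6 0.255 0.66 0 0 0.107" --pt "-0.625 0.266 0.689 0 0 0.107"

```text
t: 1.55
tool_pos: [0.4697, 0.3085, 0.2645]
orientation: [-2.215, -2.227, 0.006]
force: [-0.9, 0.3, -0.5]
opening: 0.0506
gripper_force: 0.0
```

```bash
python3 - <<'E'
from h import *
go([.470,.3085,.030],1.571)
T=read_camera("top");S=read_camera("side")
k=lambda im,u,v,w,h,f:cv2.resize(im[v:v+h,u:u+w],None,fx=f,fy=f,interpolation=cv2.INTER_CUBIC)
cv2.imwrite("pics/a1.png",cv2.cvtColor(np.hstack([k(T["image"],110,190,90,90,4),k(S["image"],215,125,100,90,4)]),cv2.COLOR_RGB2BGR))
E
```

```text
incr [0.001 0.003 0.337] [-0.001  0.001  0.002] t 1.55
```

View pics/a1.png

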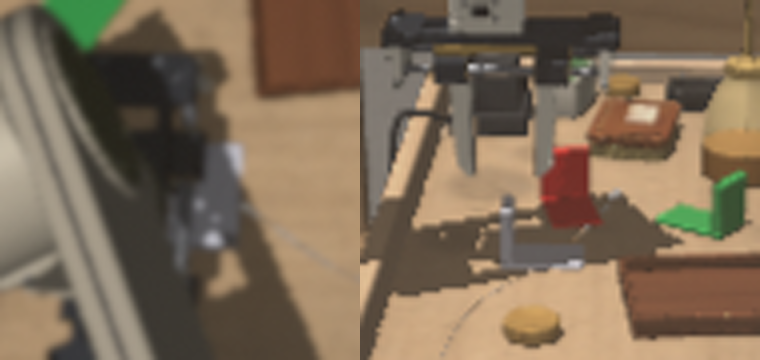

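The side view shows the fingers, at crop columns 465 and 545, straddling the flange at 508. That is centred, so I'll descend.

>>> arm_command --pt "0 0 0.07 0 0 0" --pt "0 0 0.15 0 0 0" --pt "0 0 0.23 0 0 0" --pt "0 0 0.3 0 0 0" --pt "0 0 0.335 0 0 0"

```text
t: 2.28
tool_pos: [0.4692, 0.31, 0.1983]
orientation: [-2.213, -2.229, 0.003]
force: [0.4, -0.2, 0.1]
opening: 0.0503
gripper_force: 0.0
```

>>> arm_command --pt "0 0 0 0 0 0" --pt "0 0 0 0 0 0" --pt "0 0 0 0 0 0" --pt "0 0 0 0 0 0" --pt "0 0 0 0 0 0" --fingers 1 --force 20

```text
t: 2.9
tool_pos: [0.4699, 0.3102, 0.2003]
orientation: [2.213, 2.23, 0.001]
force: [-1.0, 0.3, 0.6]
opening: 0.0097
gripper_force: 20.0
```

>>> arm_command --pt "0 0 -0.02 0 0 0" --pt "0 0 -0.1 0 0 0" --pt "0 0 -0.2 0 0 0" --pt "0 0 -0.28 0 0 0" --pt "0 0 -0.3 0 0 0"

```text
t: 3.52
tool_pos: [0.4704, 0.3106, 0.2625]
orientation: [2.212, 2.229, 0.006]
force: [-0.5, 0.4, -0.6]
opening: 0.01
gripper_force: 20.0
```

```bash
python3 -c "
from h import *
go([.617,.224,.095],1.70)"
```

```text
incr [-0.438  0.73   0.004] [ 0.001 -0.    -0.039] t 3.52
```

>>> arm_command --pt "-0.08 0.13 0 0 0 -0.01" --pt "-0.18 0.3 0 0 0 -0.02" --pt "-0.28 0.47 0 0 0 -0.03" --pt "-0.38 0.64 0 0 0 -0.039" --pt "-0.438 0.73 0 0 0 -0.039"

```text
t: 4.15
tool_pos: [0.6177, 0.2223, 0.2595]
orientation: [2.073, 2.36, -0.001]
force: [0.3, -0.3, -1.2]
opening: 0.0096
gripper_force: 20.0
```

>>> arm_command --pt "0 0 0.05 0 0 0" --pt "0 0 0.1 0 0 0" --pt "0 0 0.15 0 0 0" --pt "0 0 0.19 0 0 0" --pt "0 0 0.2 0 0 0"

```text
t: 4.78
tool_pos: [0.6157, 0.224, 0.2189]
orientation: [-2.071, -2.361, 0.002]
force: [0.4, -0.9, -1.5]
opening: 0.0099
gripper_force: 20.0
```

```bash
python3 - <<'E'
from h import *
go([.617,.224,.035],1.70)
T=read_camera("top");S=read_camera("side")
k=lambda im,u,v,w,h,f:cv2.resize(im[v:v+h,u:u+w],None,fx=f,fy=f,interpolation=cv2.INTER_CUBIC)
cv2.imwrite("pics/a2.png",cv2.cvtColor(np.hstack([k(T["image"],150,140,90,90,4),k(S["image"],255,130,100,90,4)]),cv2.COLOR_RGB2BGR))
E
```

```text
incr [-0.001  0.007  0.085] [-0.  0.  0.] t 4.78
```

View pics/a2.png

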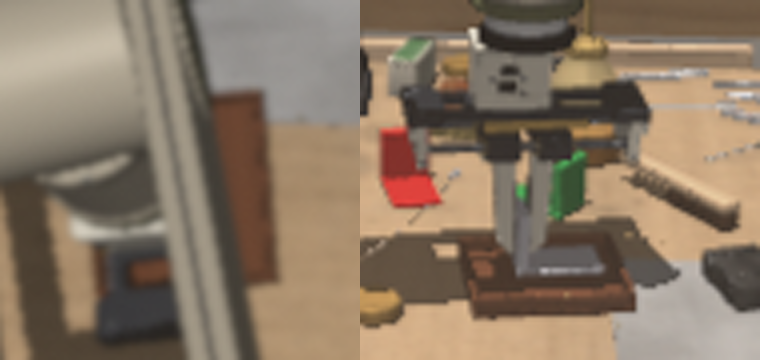

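The side view shows the strip centred just over the tray floor, with its foot from crop column 520 to 605. I'll lower the last 15 mm.

>>> arm_command --pt "0 0 0.03 0 0 0" --pt "0 0 0.05 0 0 0" --pt "0 0 0.065 0 0 0" --pt "0 0 0.073 0 0 0" --pt "0 0 0.073 0 0 0"

```text
t: 5.5
tool_pos: [0.6165, 0.2237, 0.2054]
orientation: [2.072, 2.361, 0.0]
force: [0.1, 0.7, -1.2]
opening: 0.01
gripper_force: 20.0
```

```bash
python3 -c "
from h import *
for i in range(3):
  read_camera('top'); s=read_state(); print(s['tool_pos'].round(4),s['force'].round(2))"
```

```text
[0.6164 0.2237 0.2054] [ 0.87 -0.32 -0.93]
[0.6164 0.2237 0.2054] [-0.62 -0.52 -0.52]
[0.6164 0.2237 0.2054] [ 0.79  0.11 -0.95]
```

>>> arm_command --pt "0 0 0.005 0 0 0" --pt "0 0 0.01 0 0 0" --pt "0 0 0.012 0 0 0" --pt "0 0 0.012 0 0 0" --pt "0 0 0.012 0 0 0"

```text
t: 6.28
tool_pos: [0.6164, 0.2237, 0.2053]
orientation: [2.072, 2.361, -0.0]
force: [-10.7, -2.9, 17.1]
opening: 0.0101
gripper_force: 20.0
```

>>> arm_command --pt "0 0 -0.006 0 0 0" --pt "0 0 -0.01 0 0 0" --pt "0 0 -0.01 0 0 0" --pt "0 0 -0.01 0 0 0" --pt "0 0 -0.01 0 0 0"

```text
t: 6.9
tool_pos: [0.6166, 0.2237, 0.2053]
orientation: [2.072, 2.361, 0.001]
force: [-1.4, 0.1, 5.0]
opening: 0.0096
gripper_force: 20.0
```

>>> arm_command --pt "0 0 0 0 0 0" --pt "0 0 0 0 0 0" --pt "0 0 0 0 0 0" --pt "0 0 0 0 0 0" --pt "0 0 0 0 0 0" --fingers 0.35

```text
t: 7.52
tool_pos: [0.6163, 0.2237, 0.2049]
orientation: [-2.072, -2.361, 0.0]
force: [0.6, -0.7, 0.4]
opening: 0.0302
gripper_force: 0.0
```

>>> arm_command --pt "0 0 -0.05 0 0 0" --pt "0 0 -0.15 0 0 0" --pt "0 0 -0.3 0 0 0" --pt "0 0 -0.42 0 0 0" --pt "0 0 -0.45 0 0 0"

```text
t: 8.15
tool_pos: [0.6174, 0.224, 0.2992]
orientation: [2.07, 2.359, 0.008]
force: [-0.2, -0.8, 0.5]
opening: 0.0302
gripper_force: 0.0
```

```bash
python3 -c "
from h import *
go([.4465,-.290,.12],1.571-.346)"
```

```text
incr [-2.438 -1.181  0.052] [ 0.002 -0.001  0.151] t 8.15
```

>>> arm_command --pt "-0.15 -0.07 0 0 0 0.02" --pt "-0.35 -0.17 0 0 0 0.04" --pt "-0.58 -0.28 0 0 0 0.06" --pt "-0.78 -0.38 0 0 0 0.08" --pt "-0.95 -0.46 0 0 0 0.1" --fingers -0.08

```text
t: 8.78
tool_pos: [0.5489, 0.0219, 0.2947]
orientation: [-2.419, -2.005, 0.001]
force: [1.1, -0.0, -0.3]
opening: 0.0505
gripper_force: 0.0
```

```bash
python3 -c "
from h import *
go([.4465,-.290,.12],1.571-.346)"
```

```text
incr [-1.627 -0.213  0.039] [-0.     0.     0.051] t 8.78
```

>>> arm_command --pt "-0.2 -0.03 0 0 0 0.01" --pt "-0.4 -0.05 0 0 0 0.02" --pt "-0.6 -0.08 0 0 0 0.03" --pt "-0.8 -0.1 0 0 0 0.04" --pt "-1.0 -0.13 0 0 0 0.05"

```text
t: 9.4
tool_pos: [0.4869, -0.1696, 0.2949]
orientation: [-2.567, -1.811, 0.0]
force: [1.1, 1.5, 0.1]
opening: 0.0501
gripper_force: 0.0
```

```bash
python3 - <<'E'
from h import *
np.set_printoptions(precision=4,suppress=True)
go([.4465,-.290,.09],1.571-.346)
T=read_camera("top")
for p,r,a in polys(T["image"],(180,160,45,50),(0,0,110),(179,60,255),amin=15):
    print(round(a),[onplane(T,q,.009)[:2].round(4).tolist() for q in r])
E
```

```text
incr [-0.635  0.012  0.189] [-0.    -0.     0.001] t 9.4
449 [[0.6795, 0.2633], [0.6861, 0.2063], [0.6198, 0.1978], [0.6134, 0.2544]]
242 [[0.7123, 0.2715], [0.7157, 0.1519], [0.6856, 0.1507], [0.6822, 0.2698]]
```

>>> arm_command --pt "-0.13 0 0.03 0 0 0" --pt "-0.3 0.005 0.08 0 0 0" --pt "-0.47 0.01 0.13 0 0 0" --pt "-0.6 0.012 0.18 0 0 0.001" --pt "-0.635 0.012 0.189 0 0 0.001"

```text
t: 10.07
tool_pos: [0.4465, -0.2897, 0.2562]
orientation: [-2.569, -1.805, 0.001]
force: [0.4, -0.1, 0.7]
opening: 0.0506
gripper_force: 0.0
```

```bash
python3 - <<'E'
from h import *
go([.4465,-.290,.030],1.571-.346)
S=read_camera("side")
k=lambda im,u,v,w,h,f:cv2.resize(im[v:v+h,u:u+w],None,fx=f,fy=f,interpolation=cv2.INTER_CUBIC)
cv2.imwrite("pics/a3.png",cv2.cvtColor(np.hstack([k(S["image"],180,230,95,100,4),k(S["image"],265,170,70,50,4).repeat(2,0)[::2][:200] if 0 else cv2.copyMakeBorder(k(S["image"],265,170,80,60,4),0,160,0,0,cv2.BORDER_CONSTANT)]),cv2.COLOR_RGB2BGR))
E
```

```text
incr [-0.002  0.001  0.296] [-0.001 -0.    -0.   ] t 10.07
```

View pics/a3.png

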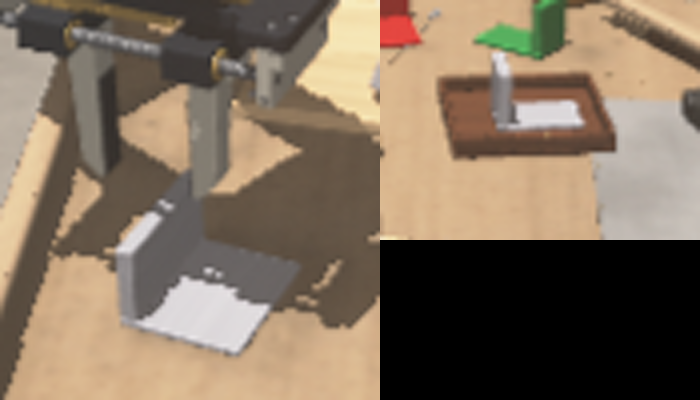

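The short strip stands on its foot, flat in the tray (crop 490–585, 60–130). The fingers straddle the long flange, so I'll descend and grip.

>>> arm_command --pt "0 0 0.06 0 0 0" --pt "0 0 0.13 0 0 0" --pt "0 0 0.2 0 0 0" --pt "0 0 0.27 0 0 0" --pt "0 0 0.296 0 0 0"

```text
t: 10.75
tool_pos: [0.4469, -0.2884, 0.1963]
orientation: [-2.567, -1.807, 0.001]
force: [-0.3, -0.1, 0.2]
opening: 0.0505
gripper_force: 0.0
```

>>> arm_command --pt "0 0 0 0 0 0" --pt "0 0 0 0 0 0" --pt "0 0 0 0 0 0" --pt "0 0 0 0 0 0" --pt "0 0 0 0 0 0" --fingers 1 --force 40

```text
t: 11.38
tool_pos: [0.4474, -0.2891, 0.1983]
orientation: [2.569, 1.808, 0.0]
force: [0.2, 0.4, 1.1]
opening: 0.0093
gripper_force: 40.0
```

>>> arm_command --pt "0 0 -0.02 0 0 0" --pt "0 0 -0.1 0 0 0" --pt "0 0 -0.18 0 0 0" --pt "0 0 -0.24 0 0 0" --pt "0 0 -0.25 0 0 0"

```text
t: 12.0
tool_pos: [0.4479, -0.2894, 0.2498]
orientation: [2.567, 1.806, 0.001]
force: [-0.8, 0.9, -1.6]
opening: 0.0098
gripper_force: 40.0
```

```bash
python3 - <<'E'
from h import *
J=np.array([.570,-.069]); y=-.192; x=np.array([np.cos(y),np.sin(y)])
for e in (-.03,.0,.025):
    g=J+x*(e-.065); print(e,g); 
g=J+x*(-.03-.065); go([*g,.08],1.571+y)
E
```

```text
-0.03 [ 0.47674567 -0.05087186]
0.0 [ 0.5061944  -0.05659654]
0.025 [ 0.53073502 -0.0613671 ]
incr [ 1.171 -0.267  0.012] [ 0.001  0.    -0.049] t 12.0
```

>>> arm_command --pt "0.1 -0.02 0 0 0 -0.01" --pt "0.25 -0.06 0 0 0 -0.02" --pt "0.42 -0.1 0 0 0 -0.03" --pt "0.57 -0.13 0 0 0 -0.04" --pt "0.65 -0.15 0 0 0 -0.049"

```text
t: 12.62
tool_pos: [0.4627, -0.1543, 0.2472]
orientation: [-2.418, -2.004, 0.001]
force: [0.1, -0.5, -1.9]
opening: 0.0101
gripper_force: 40.0
```

```bash
python3 -c "
from h import *
go([.477,-.051,.08],1.571-.192)"
```

```text
incr [ 0.521 -0.025  0.001] [-0.    -0.     0.002] t 12.62
```

>>> arm_command --pt "0.08 0 0 0 0 0" --pt "0.22 -0.01 0 0 0 0" --pt "0.36 -0.02 0 0 0 0" --pt "0.48 -0.024 0 0 0 0.001" --pt "0.521 -0.025 0 0 0 0.002"

```text
t: 13.25
tool_pos: [0.4779, -0.0523, 0.2478]
orientation: [-2.428, -1.993, 0.0]
force: [-0.4, -0.3, -2.1]
opening: 0.01
gripper_force: 40.0
```

>>> arm_command --pt "0 0 0.03 0 0 0" --pt "0 0 0.08 0 0 0" --pt "0 0 0.12 0 0 0" --pt "0 0 0.14 0 0 0" --pt "0 0 0.15 0 0 0"

```text
t: 13.88
tool_pos: [0.4776, -0.0534, 0.2175]
orientation: [-2.429, -1.992, 0.001]
force: [-0.6, -0.0, -2.0]
opening: 0.0098
gripper_force: 40.0
```

```bash
python3 - <<'E'
from h import *
go([.477,-.051,.047],1.571-.192)
T=read_camera("top");S=read_camera("side")
k=lambda im,u,v,w,h,f:cv2.resize(im[v:v+h,u:u+w],None,fx=f,fy=f,interpolation=cv2.INTER_CUBIC)
cv2.imwrite("pics/a4.png",cv2.cvtColor(np.hstack([k(T["image"],265,170,80,100,4),k(S["image"],225,190,100,100,4)]),cv2.COLOR_RGB2BGR))
E
```

```text
incr [ 0.011 -0.005  0.017] [-0.    -0.    -0.002] t 13.88
```

View pics/a4.png

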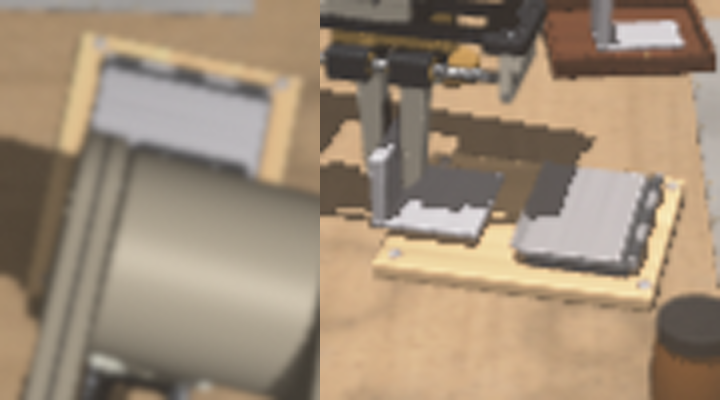

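The side view shows the strip's foot over the open half, with its front edge from crop (475,240) to (502,172). The leaf's front edge runs from (515,247) to (545,165), and the two look parallel. I'll lower to the board and measure the relative offset.

>>> arm_command --pt "0 0 0.01 0 0 0" --pt "0 0 0.02 0 0 0" --pt "0 0 0.025 0 0 0" --pt "0 0 0.028 0 0 0" --pt "0 0 0.028 0 0 0"

```text
t: 14.6
tool_pos: [0.4778, -0.0532, 0.2123]
orientation: [-2.429, -1.992, 0.0]
force: [0.0, -0.6, -1.8]
opening: 0.0097
gripper_force: 40.0
```

```bash
python3 - <<'E'
from h import *
np.set_printoptions(precision=4,suppress=True)
s=read_state(); print(s["tool_pos"],s["force"])
S=read_camera("side")
for p,r,a in polys(S["image"],(225,215,95,60),(0,0,45),(179,50,255),amin=20,eps=.015): print(round(a),p.round(1).tolist())
k=lambda im,u,v,w,h,f:cv2.resize(im[v:v+h,u:u+w],None,fx=f,fy=f,interpolation=cv2.INTER_CUBIC)
cv2.imwrite("pics/a5.png",cv2.cvtColor(k(S["image"],225,220,95,55,8),cv2.COLOR_RGB2BGR))
E
```

```text
[ 0.4778 -0.0532  0.2123] [ 0.0271 -0.5534 -1.7602]
86 [[319.4, 264.1], [313.6, 264.6], [311.1, 266.1], [309.6, 268.6], [310.4, 272.9], [313.1, 274.4], [319.4, 274.4]]
784 [[280.6, 230.1], [272.4, 250.6], [278.6, 255.9], [303.4, 256.6], [309.9, 233.1]]
758 [[234.1, 214.6], [237.6, 246.6], [263.1, 250.9], [270.6, 235.1], [251.4, 232.1], [251.9, 214.6], [245.1, 214.6], [241.6, 222.4], [241.6, 214.6]]
```

View pics/a5.png

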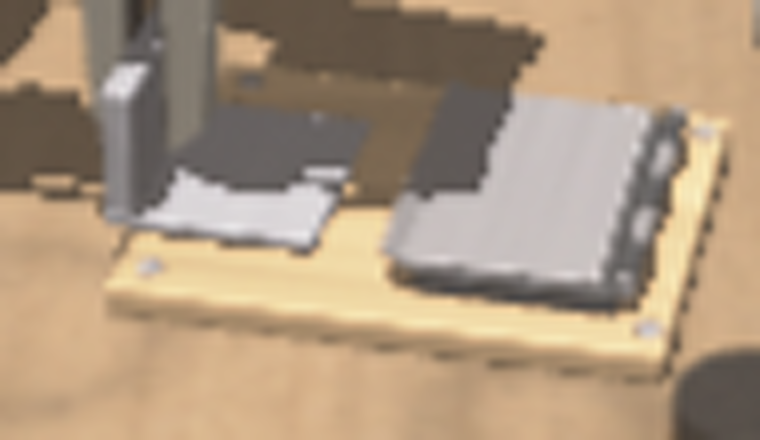

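```bash
python3 - <<'E'
from h import *
np.set_printoptions(precision=4,suppress=True)
S=read_camera("side"); y=-.192; R=np.array([[np.cos(y),np.sin(y)],[-np.sin(y),np.cos(y)]])
J=np.array([.570,-.069])
f=lambda p,z:R@(onplane(S,p,z)[:2]-J)
fn,ff=f((263.6,250.3),.016),f((270.7,234.9),.0175)
ln,lf=f((272.7,251.1),.026),f((280.3,230.2),.026)
print("foot",fn,ff,"mid",(fn+ff)/2,"len",fn-ff,"leaf lip",ln,lf,"mid",(ln+lf)/2)
bn=[f(((q[0]+.5)/8-.5+225,(q[1]+.5)/8-.5+220),.012) for q in((107,290),(660,352),(725,122))]
print("board near-right, far-right, far-left",bn)
s=read_state(); print("by tool: grip",R@(s["tool_pos"][:2]-J))
E
```

```text
foot [-0.0303 -0.0484] [-0.0298  0.0293] mid [-0.03   -0.0095] len [-0.0005 -0.0777] leaf lip [-0.0032 -0.0623] [-0.0067  0.0458] mid [-0.005  -0.0083]
board near-right, far-right, far-left [array([-0.0886, -0.0818]), array([ 0.0871, -0.0776]), array([0.0872, 0.0664])]
by tool: grip [-0.0935 -0.0021]
```

The foot edge is 30 mm ahead of the leaf front, parallel to it and within 2 mm of the middle. I'll lower by under 1 mm and slide it in.

>>> arm_command --pt "0.003 0 0.002 0 0 0" --pt "0.007 0.01 0.004 0 0 0" --pt "0.007 0.05 0.004 0 0 0" --pt "0.007 0.09 0.004 0 0 0" --pt "0.007 0.12 0.004 0 0 0"

```text
t: 15.32
tool_pos: [0.5024, -0.0567, 0.2117]
orientation: [2.429, 1.992, 0.0]
force: [0.0, 0.6, -2.1]
opening: 0.0096
gripper_force: 40.0
```

>>> arm_command --pt "0 0.02 0 0 0 0" --pt "0 0.04 0 0 0 0" --pt "0 0.06 0 0 0 0" --pt "0 0.08 0 0 0 0" --pt "0 0.085 0 0 0 0"

```text
t: 15.95
tool_pos: [0.5185, -0.0599, 0.2116]
orientation: [2.429, 1.992, 0.0]
force: [0.5, -0.2, -2.4]
opening: 0.0097
gripper_force: 40.0
```

```bash
python3 - <<'E'
from h import *
np.set_printoptions(precision=4,suppress=True)
s=read_state(); print(s["tool_pos"],s["force"],s["wrist_torque"])
S=read_camera("side"); T=read_camera("top")
k=lambda im,u,v,w,h,f:cv2.resize(im[v:v+h,u:u+w],None,fx=f,fy=f,interpolation=cv2.INTER_CUBIC)
cv2.imwrite("pics/a6.png",cv2.cvtColor(k(S["image"],225,220,95,55,8),cv2.COLOR_RGB2BGR))
y=-.192; R=np.array([[np.cos(y),np.sin(y)],[-np.sin(y),np.cos(y)]]); print(R@(s["tool_pos"][:2]-[.57,-.069]))
go([.5307,-.0614,.043],1.571+y)
E
```

```text
[ 0.5185 -0.0599  0.2116] [ 0.4532 -0.2371 -2.3741] [-0.0405  0.1461  0.0235]
[-0.0523 -0.0009]
incr [0.005 0.062 0.008] [-0.     0.    -0.002] t 16.05
```

View pics/a6.png

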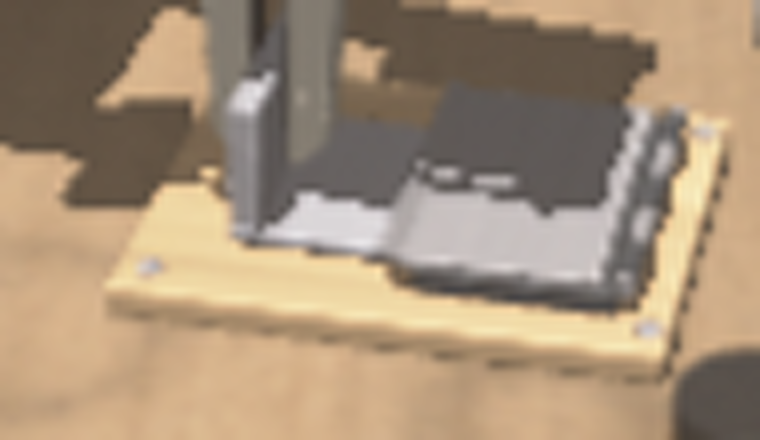

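The foot has gone under the leaf, and the leaf's edges are where they were (385,252 and 445,85). I'll slide the last 13 mm and then press down.

>>> arm_command --pt "0 0.015 0 0 0 0" --pt "0 0.03 0 0 0 0" --pt "0 0.05 0 0 0 0" --pt "0 0.065 0 0 0 0" --pt "0 0.065 0 0 0 0"

```text
t: 16.68
tool_pos: [0.5313, -0.0625, 0.2116]
orientation: [2.429, 1.992, 0.0]
force: [-0.3, -0.3, -1.3]
opening: 0.0099
gripper_force: 40.0
```

>>> arm_command --pt "0 0 0.003 0 0 0" --pt "0 0 0.007 0 0 0" --pt "0 0 0.011 0 0 0" --pt "0 0 0.012 0 0 0" --pt "0 0 0.012 0 0 0"

```text
t: 17.3
tool_pos: [0.531, -0.0624, 0.2103]
orientation: [-2.429, -1.993, 0.0]
force: [-6.3, 1.0, 11.0]
opening: 0.0101
gripper_force: 40.0
```

>>> arm_command --pt "0 0 0 0 0 0" --pt "0 0 0 0 0 0" --pt "0 0 0 0 0 0" --pt "0 0 0 0 0 0" --pt "0 0 0 0 0 0"

```text
t: 17.92
tool_pos: [0.531, -0.0624, 0.2103]
orientation: [-2.429, -1.993, 0.0]
force: [-7.4, 1.2, 10.6]
opening: 0.0098
gripper_force: 40.0
```

```bash
python3 - <<'E'
from h import *
np.set_printoptions(precision=4,suppress=True)
s=read_state(); print(s["tool_pos"],s["force"],s["gripper_force"],Ro.from_rotvec(s["orientation"]).as_matrix()[:,2])
y=-.192; R=np.array([[np.cos(y),np.sin(y)],[-np.sin(y),np.cos(y)]]); g=R@(s["tool_pos"][:2]-[.57,-.069]); print("edge in jig",g+[.065,0])
S=read_camera("side"); c=lambda p:R@(p-np.array([.57,-.069]))
for p,r,a in polys(S["image"],(225,205,95,70),(0,0,45),(179,50,255),amin=60,eps=.012): print(round(a),p.round(1).tolist())
# flange near-end bottom corner and foot line
b=cv2.imread("pics/a5.png"); n=cv2.cvtColor(cv2.resize(S["image"][220:275,225:320],None,fx=8,fy=8,interpolation=cv2.INTER_CUBIC),cv2.COLOR_RGB2BGR)
d=np.abs(b.astype(int)-n).max(2); print("leaf front/side diff (near side strip)",d[255:300,400:620].mean(),d[60:120,640:720].mean())
E
```

```text
[ 0.531  -0.0624  0.2103] [-7.3517  1.2165 10.6331] 39.994409680366516 [-0.0002 -0.     -1.    ]
edge in jig [ 0.0255 -0.0009]
86 [[319.4, 264.1], [313.6, 264.6], [311.4, 265.9], [309.6, 268.6], [310.4, 272.9], [312.6, 273.4], [313.4, 274.4], [319.4, 274.4]]
129 [[274.6, 211.4], [274.9, 214.4], [276.1, 213.1], [289.4, 214.1], [291.6, 216.1], [291.4, 219.1], [293.6, 219.4], [298.9, 204.6], [284.6, 204.6], [291.4, 208.9], [289.9, 212.9], [276.4, 209.9]]
1650 [[227.1, 204.6], [228.6, 212.9], [234.1, 208.1], [254.9, 215.1], [258.9, 250.4], [303.6, 256.4], [309.6, 232.9], [281.4, 229.6], [277.9, 235.9], [271.1, 234.4], [276.9, 208.1], [264.9, 206.4], [257.6, 213.6], [257.9, 206.1]]
leaf front/side diff (near side strip) 0.8835353535353535 42.464166666666664
```

```bash
python3 -c "
from plant import *
print(close_job())"
```

```text
the job is handed in; nothing more can be done
None
```

I handed in the job at about 18 s: the short strip is flat in the tray and released, and the long strip is still gripped with its edge about 25 mm under the leaf, which the camera shows unlifted, pressed on the board with roughly 11 N; the judge's verdict was not reported.

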